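# Close the hold-down arm of a board test fixture

### The job

Close the test fixture on its circuit board, touching it with the fingertips only: press the ratchet pawl's inner thumb pad (the one on the arm's side) so that the pawl rocks free, then push the raised hold-down arm by its cross handle smoothly, without slamming, all the way down past the ratchet teeth onto the board. Then press the pawl's outer pad so that it snaps back in and locks the arm down. Do not take the handle between the fingers or lift the arm, and leave the loose tools around the fixture where they are.

Things in the scene. Friction and masses are not known exactly. Their poses are not given: they have to be found in the camera images.
- fixture: board test fixture bolted to the bench: aluminium base 330 x 120 mm, top 15 mm high; black nest with a green circuit board, hinged hold-down arm, rocker pawl on a post. Origin: on the base's underside, 160 mm from its handle end, mid-width. x: along the 330 mm, from the arm's handle end (-x) to the pawl end (+x); y: hinge direction; z up. Stands across the view, handle left, pawl right.
- hinge_point (a point): point on the hinge axis of the hold-down arm, 45 mm towards +x from the fixture's origin and 85 mm above the bench; the axis runs along the fixture's y, and the arm points from it towards the fixture's -x
- hold_arm (a joint): angle of the hold-down arm, rad: 0 = down on the board, level (hard stop); positive = raised, at most 0.85. Stiff hinge: it stays where left; about 5 N down at the handle moves it when the pawl is free. A toothed sector on it (pitch 0.15 rad) catches on the pawl: with the pawl in, the arm goes down only to the next tooth; do not force it.
- handle (a point): centre of the arm's cross handle, a round black bar of 20 mm diameter and 92 mm length that lies along the fixture's y; the point is on the bar's axis, 215 mm from the hinge axis, so the bar's top is 10 mm above it. With the arm down it is 85 mm above the bench.
- pawl (a joint): angle of the rocker pawl, rad: 0 = nose fully in the sector's bottom notch, up to 0.12 = nose in or resting on the teeth, 0.32 = fully free. An over-centre spring plunger drives it to the side of 0.165 it is on, so it stays where pressed; about 4 N on a pad tips it over. Pivot 107 mm towards +x from the fixture's origin, 135 mm above the bench, axis along the fixture's y.
- free_pad (a point): centre of the top face of the inner thumb pad of the pawl (the one nearer the arm's hinge), 30 mm along the fixture's length x 34 mm, black, ribbed; 32 mm from the pivot line towards -x; top about 163 mm above the bench when locked and about 10 mm lower when free. Press it straight down to rock the pawl free.
- lock_pad (a point): centre of the top face of the outer thumb pad (farther from the arm's hinge), same size, 32 mm from the pivot line towards +x; about 152 mm above the bench when locked and about 10 mm higher when free. Press it straight down to rock the pawl back into the teeth.
- hex_keys: bystander, loose: red and black folding hex key set 26 x 90 x 21 mm lying on the bench behind the fixture; origin centre of its underside
- driver_green: bystander, loose: small green screwdriver 12 x 147 x 12 mm lying on the bench in front of the fixture; origin at its underside
- loupe: bystander, loose: black round loupe 36 mm wide, 22 mm high, standing behind the fixture's pawl end; origin centre of its underside

How it is judged:
By the outcome, as a careful person would: the job done as asked, in the order asked, and still so for the second after the job is handed in, with the robot touching nothing.
It also fails if it takes over 51 s, if anything falls off the work surface, if the arm or the gripper's body presses on something with over 40 N, if the wrist force passes 120 N, or if a joint passes its speed limit or range.

### The arm

A 7-joint arm with a two-finger parallel gripper is mounted at the origin on a cart in front of the work surface, level with it; the furniture and walls round the work are solid. World frame = base frame: x ahead of the robot, y to its left, z up, the work surface at z = 0. Lengths are in mm, angles in rad, forces in N, time in s.
With the tool pointing down it reaches from about 400 to 925 mm from the base axis. Payload 4.1 kg.
Tool frame: the origin (TCP) lies between the finger pads, 19 mm behind the fingertips; this is the grasp point; z points along the fingers, y is the line along which they close (so a half turn about z gives the same grasp; the last joint's range is limited). The gripper opens to 85 mm and grips with 20 to 120 N. Pads are 22 mm wide; open, the fingers measure 114 mm over their backs; the gripper's body (76 mm by 85 mm) begins 54 mm behind the grasp point. The pads swing forward as they close: fully open they stand 13 mm farther back than shut.
Start: joints at [-1.415, 0.398, 0.045, 1.537, -0.019, 1.207, -0.051], TCP at [163.81, 629.053, 250.047] pointing down, gripper open.
Joint ranges: [-2.82, 2.82], [-0.49, 2.23], [-1.37, 1.46], [0, 2.46], [-1.36, 4.5], [0.23, 2], [-2.94, 2.94]. Speed limits (rad/s): [2.57, 2.57, 3.14, 3.14, 3.14, 3.14, 3.14].

### API

Orientations are given as a rotation vector (axis times angle).
In Python, from bench import sense, eyes, workorder gives the robot as it stands.
- The arm moves only by the shell command python3 -m creep 'ROWS'. ROWS is JSON, a list of rows, each a list of 3 entries, a list of its own where there are three numbers: the closure, from 0 (fully open) to 1 (shut), then the shift along the world's x, y, z as a fraction of full scale, then the turn, a rotation vector about the world's x, y, z as a fraction of full scale. In form: [[claw, [dx, dy, dz], [wx, wy, wz]], ...]. A call has 1 to 8 rows; each row is the pose to reach, as a shift and turn from the pose commanded when the call began; what a row does not reach only later rows make up. Full scale, the value 1, is 0.25 m for a shift and 90 degrees for a turn. A row lasts 1/10 s, in which the tool goes at most 50 mm and 8.59 degrees, less where a joint would pass 70% of its speed; a pose out of reach is approached as far as the arm can. A call with a number of a shift or a turn outside -1 to 1 is refused whole. A call with a gripper value outside its range is refused whole. The fingers move at their own pace and stop on an object; the grip force is fixed at half the most. Time passes only in rows, so rows that repeat a pose let the fingers close. It gives the time, the measured TCP pose, the force, the opening and the grip force at its end, in the units of the state.
- sense(): the state, without advancing time (a new reading comes with each control period).
- eyes.camera(name): name is "scene" or "top" or "wrist"; returns a dict with "img" (480x640x3 uint8, red, green, blue), "fx", "fy", "cx", "cy" (pixels), "R" (3x3) and "t" (3): a world point X has camera coordinates R X + t; the wrist camera has in their place "T_tool_cam" (4x4, takes a point from camera to tool coordinates, whose origin is the TCP and whose axes are the flange's). Camera axes: x right, y down, z forward; pixel columns grow to the right and rows downward; lengths in mm; the calibration is good to about 2 mm. A picture is of the moment at which its call begins: read the wrist's pose just before it. There is no depth.
- workorder.hand_in(): hands the job in; it is judged then, once.
The state is a dict: "t": time; "joint_positions": joint angles; "joint_vel": joint speeds; "joint_torque": joint torques, N m; "ee_pos": TCP position; "eef_rot": TCP orientation; "ft_force": force on the tool from outside, world axes, zero at the start; "torque": the same for the moment, N m; "opening": finger opening in mm; "gripper_force": force on a finger pad.
Only numpy, scipy, OpenCV 4.12 (cv2) and the standard library are available. Lean on these libraries where they do the work, as an engineer would, in place of code of your own. Each camera call takes 0.05 s, during which the arm holds its last target. There are 200 camera calls.

## Working session

There is one attempt and no reset: what is moved stays moved. The work goes in short steps, Python scripts to look and compute and a shell command to move; the robot and the scene stay as the last step left them, time stands still between calls to the robot, and variables do not carry over. Pictures are saved under pics/ and viewed, at most 10 in all, crops included, and the job is handed in when it is done.

```bash
mkdir -p pics
python3 - <<'E'
from bench import sense, eyes
import cv2,pickle
s=sense();print(s['t'],s['ee_pos'],s['eef_rot'],s['opening'],s['ft_force'])
d={}
for n in("scene","top"):
    c=eyes.camera(n);d[n]=c;cv2.imwrite(f'pics/{n}0.png',c['img'][:,:,::-1]);print(n,c['fx'],c['cx'],c['cy'],c['R'],c['t'])
pickle.dump(d,open('cams.pkl','wb'))
E
```

```text
0.0 [163.65047093 628.43985089 248.96268498] [-3.98971952e-01 -3.11601065e+00  3.05888421e-03] 85.50126979118491 [ 0.23808378 -0.07098159 -0.12922665]
scene 521.8087758141206 316.28461452664703 242.73507058009176 [[-0.90314631 -0.4292907  -0.00601943]
 [-0.26530878  0.56907274 -0.77831065]
 [ 0.33754702 -0.70133139 -0.62785054]] [419.30177139 305.04231682 630.53378862]
top 620.5691512383956 306.3159103789423 237.7801067146487 [[-1.10106235e-03 -9.99978568e-01  6.45384771e-03]
 [-9.94472166e-01  4.17332763e-04 -1.04999695e-01]
 [ 1.04994751e-01 -6.53378312e-03 -9.94451312e-01]] [-163.49486497  559.24854047 1023.16668138]
```

View pics/scene0.png

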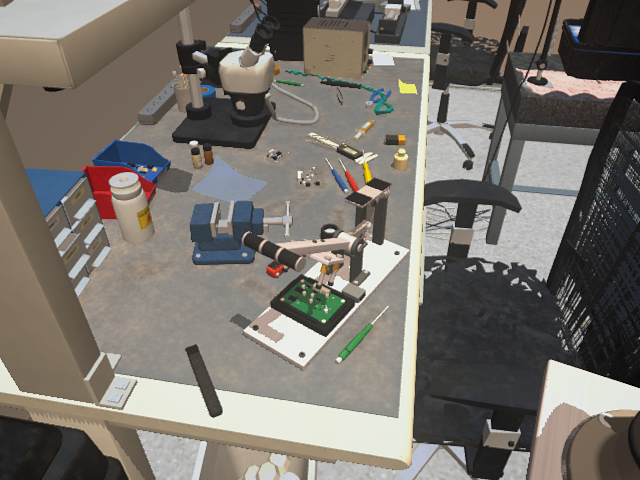

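View pics/top0.png

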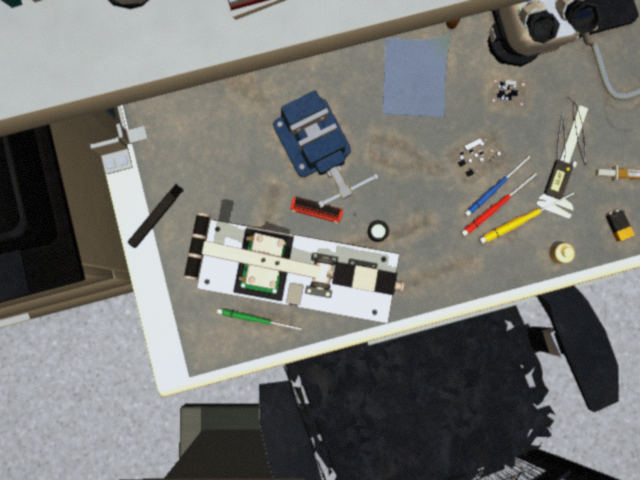

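The top view shows the white base at about (200..400, 215..322). The raised arm's handle is at (197,246), and the pawl pads are at about (345,275) and (385,280). Next I'll measure.

```bash
cat > h.py <<'E'
import numpy as np
def ray(c,u,v):
    d=c['R'].T@np.array([(u-c['cx'])/c['fx'],(v-c['cy'])/c['fy'],1]); return -c['R'].T@c['t'],d
def onz(c,u,v,z):
    o,d=ray(c,u,v); return o+d*(z-o[2])/d[2]
def proj(c,X):
    p=c['R']@np.asarray(X,float)+c['t']; return np.array([c['cx']+c['fx']*p[0]/p[2],c['cy']+c['fy']*p[1]/p[2]])
E
python3 - <<'E'
import pickle,cv2,numpy as np
from h import *
d=pickle.load(open('cams.pkl','rb'));c=d['top'];im=c['img']
m=((im.min(2)>185)).astype(np.uint8);m[:,:180]=0;m[:,420:]=0;m[:205]=0;m[335:]=0
n,l,st,_=cv2.connectedComponentsWithStats(m)
pts=[]
m2=np.zeros_like(m)
for i in range(1,n):
    if st[i,4]>150:m2[l==i]=1;print(st[i])
p=np.argwhere(m2)[:,::-1]
w=np.array([onz(c,*q,15)[:2] for q in p],np.float32)
r=cv2.minAreaRect(w);print(r);print(cv2.boxPoints(r))
a=cv2.resize(im[200:335,170:420],None,fx=3.2,fy=3.2,interpolation=cv2.INTER_CUBIC);cv2.imwrite('pics/tc.png',a[:,:,::-1])
s=d['scene']['img'];a=cv2.resize(s[170:370,230:420],None,fx=3,fy=3,interpolation=cv2.INTER_CUBIC);cv2.imwrite('pics/sc.png',a[:,:,::-1])
E
```

```text
[ 198  220  222  115 6414]
[253 234  29  21 354]
[293 236 106  32 812]
[247 266  31  22 433]
((484.22418212890625, -172.2158203125), (385.6033935546875, 149.6504669189453), 79.6133041381836)
[[ 375.86472   -348.36786  ]
 [ 523.0629    -375.34845  ]
 [ 592.5836       3.9362183]
 [ 445.38544     30.91681  ]]
```

View pics/tc.png

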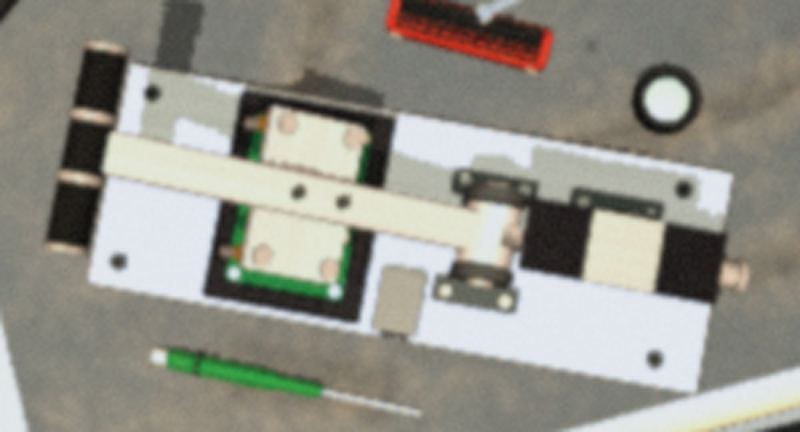

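View pics/sc.png

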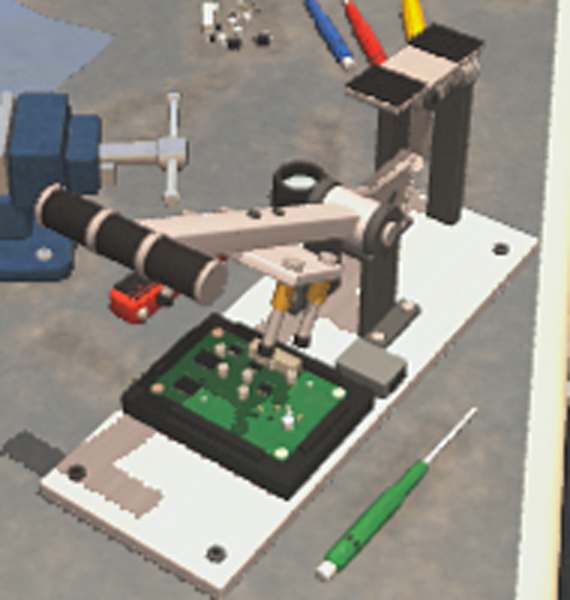

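The crops show the base corners, the ribbed pads (crop (555,238) and (693,264)) and the handle bar. The pawl is in and the arm is raised. Next I'll work out the poses.

```bash
cat >> h.py <<'E'
import pickle
E
python3 - <<'E'
from h import *
d=pickle.load(open('cams.pkl','rb'));c=d['top'];s=d['scene']
T=lambda u,v:(u/3.2+170-.3,v/3.2+200-.3)
S=lambda u,v:(u/3+230-.3,v/3+170-.3)
tl,tr,br,bl=[onz(c,*T(*p),15)[:2] for p in((128,62),(732,173),(697,391),(90,284))]
print(tl,tr,br,bl,[np.linalg.norm(a-b) for a,b in((tl,tr),(bl,br),(tl,bl),(tr,br))])
ex=(tr-tl)+(br-bl);ex/=np.linalg.norm(ex);ey=np.array([-ex[1],ex[0]])
ctr=(tl+tr+br+bl)/4;org=ctr-5*ex
print('org',org,'ex',ex,'yaw',np.degrees(np.arctan2(ex[1],ex[0])))
P=lambda x,y,z:np.r_[org+x*ex+y*ey,z]
for n,q,z in(('free',(555,238),163),('lock',(693,264),152)):
    print(n,P(75 if n=='free' else 139,0,z),onz(c,*T(*q),z))
# handle, two-view: bar ends mid
def tri(u,v):
    o1,d1=ray(c,*u);o2,d2=ray(s,*v)
    t=np.linalg.lstsq(np.c_[d1,-d2],o2-o1,rcond=None)[0];a=o1+d1*t[0];b=o2+d2*t[1];return (a+b)/2,np.linalg.norm(a-b)
print('handle',tri(T(86,147),S(131,245)))
for th in(.3,.4,.5,.6,.7,.85):
    X=P(45-215*np.cos(th),0,85+215*np.sin(th));print(th,X.round(1),proj(c,X),proj(s,X))
print(T(86,147),S(131,245))
# check in scene of pads
for n,x,z in(('free',75,163),('lock',139,152)):print(n,proj(s,P(x,0,z)),proj(c,P(x,0,z)))
print(S(385,85),S(445,42),T(555,238),T(693,264))
E
```

```text
[593.22126417   2.61689827] [ 533.02304458 -322.30533346] [ 417.00067243 -301.77186334] [473.92610991  21.02294113] [np.float64(330.45163385607816), np.float64(327.77582465268466), np.float64(120.70673652681609), np.float64(117.82535480199175)]
org [ 505.18247091 -145.18913232] ex [-0.17793963 -0.98404141] yaw -100.249771879588
free [ 491.83699884 -218.99223778  163.        ] [ 491.29778787 -217.22525557  163.        ]
lock [ 480.44886268 -281.97088777  152.        ] [ 479.66766348 -282.11282222  152.        ]
handle (array([529.99042708,  -6.19897366, 192.13776144]), np.float64(1.6927364767665398))
0.3 [533.7  12.6 148.5] [189.20442565 246.3645247 ] [265.43185328 283.26172697]
0.4 [532.4   5.4 168.7] [191.64074209 245.99692943] [267.95927139 269.20764837]
0.5 [530.7  -3.8 188.1] [195.6401102 245.9097738] [271.53305114 254.52348263]
0.6 [528.8 -14.9 206.4] [201.25243803 246.12281013] [276.11745963 239.45560938]
0.7 [526.4 -27.7 223.5] [208.50182299 246.65227006] [281.64868004 224.27034428]
0.85 [522.4 -49.8 246.5] [222.41929028 248.06327637] [291.51590182 201.87685698]
(196.575, 245.6375) (273.3666666666667, 251.36666666666667)
free [358.21844927 195.38350908] [344.33384877 273.70777112]
lock [377.80276994 183.74047887] [386.15961613 281.67454797]
(358.03333333333336, 198.03333333333333) (378.03333333333336, 183.7) (343.1375, 274.075) (386.2625, 282.2)
```

The two views agree: free pad ≈ (491.7,-218.5,163), lock pad ≈ (480,-282,152), handle ≈ (530,-6,192), arm ≈ 0.52 rad. I'll move towards it with the gripper shut.

```bash
python3 -m creep '[[1,[0.16,-0.16,0.2],[0,0,0]],[1,[0.32,-0.32,0.2],[0,0,0]],[1,[0.44,-0.44,0.2],[0,0,0]],[1,[0.56,-0.56,0.2],[0,0,0]],[1,[0.68,-0.68,0.2],[0,0,0]],[1,[0.8,-0.8,0.2],[0,0,0]],[1,[0.9,-0.9,0.2],[0,0,0]],[1,[0.96,-0.96,0.2],[0,0,0]]]'
python3 -m creep '[[1,[0,-0.1,0],[0,0,0.05]],[1,[0.04,-0.25,0],[0,0,0.05]],[1,[0.08,-0.4,0],[0,0,0.05]],[1,[0.12,-0.55,0],[0,0,0.05]],[1,[0.16,-0.7,0],[0,0,0.05]],[1,[0.2,-0.85,0],[0,0,0.05]],[1,[0.2,-0.95,0],[0,0,0.05]],[1,[0.2,-1,0],[0,0,0.05]]]'
```

```text
t: 0.9
ee_pos: [406.4, 385.4, 299.8]
eef_rot: [0.407, 3.114, -0.002]
ft_force: [-0.5, 1.3, -0.4]
opening: 0.0
gripper_force: 0.0
t: 1.7
ee_pos: [453.8, 136.1, 299.8]
eef_rot: [-0.283, -3.128, 0.001]
ft_force: [-0.0, 0.5, 0.6]
opening: 0.4
gripper_force: 0.0
```

```bash
python3 -m creep '[[1,[0,-0.1,0],[0,0,0]],[1,[0.04,-0.25,0],[0,0,0]],[1,[0.08,-0.4,0],[0,0,0]],[1,[0.1,-0.55,0],[0,0,0]],[1,[0.12,-0.7,0],[0,0,0]],[1,[0.14,-0.85,0],[0,0,0]],[1,[0.15,-0.95,0],[0,0,0]],[1,[0.15,-1,0],[0,0,0]]]'
python3 -m creep '[[1,[0,-0.1,0],[0,0,0]],[1,[0,-0.25,-0.1],[0,0,0]],[1,[0,-0.37,-0.2],[0,0,0]],[1,[0,-0.42,-0.3],[0,0,0]],[1,[0,-0.42,-0.35],[0,0,0]],[1,[0,-0.42,-0.36],[0,0,0]],[1,[0,-0.42,-0.36],[0,0,0]]]'
python3 - <<'E'
from bench import sense,eyes
import cv2
from h import *
s=sense();print(s['ee_pos'],s['eef_rot'],s['ft_force'],s['joint_positions'])
c=eyes.camera('scene');a=cv2.resize(c['img'][120:320,240:440],None,fx=2.5,fy=2.5)
b=eyes.camera('top')['img'][200:350,250:450];b=cv2.resize(b,None,fx=2,fy=2);b=cv2.copyMakeBorder(b,0,200,0,0,0)
cv2.imwrite('pics/p1.png',np.hstack([a,b[:,:300]])[:,:,::-1])
E
```

```text
t: 2.5
ee_pos: [491.4, -112.6, 299.9]
eef_rot: [-0.28, -3.129, 0.001]
ft_force: [-0.3, 0.6, -0.8]
opening: 0.1
gripper_force: 0.0
t: 3.2
ee_pos: [492.1, -213.9, 210.1]
eef_rot: [-0.272, -3.13, -0.002]
ft_force: [-0.0, -0.1, -0.2]
opening: 0.2
gripper_force: 0.0
[ 492.09763741 -213.88711883  210.08530795] [-2.71707892e-01 -3.12971168e+00 -1.96057371e-03] [-0.04653734 -0.13880453 -0.1795853 ] [-0.24028686  0.28637298  0.68819945  1.86985419 -0.20868814  1.05805738
  1.92881339]
```

View pics/p1.png

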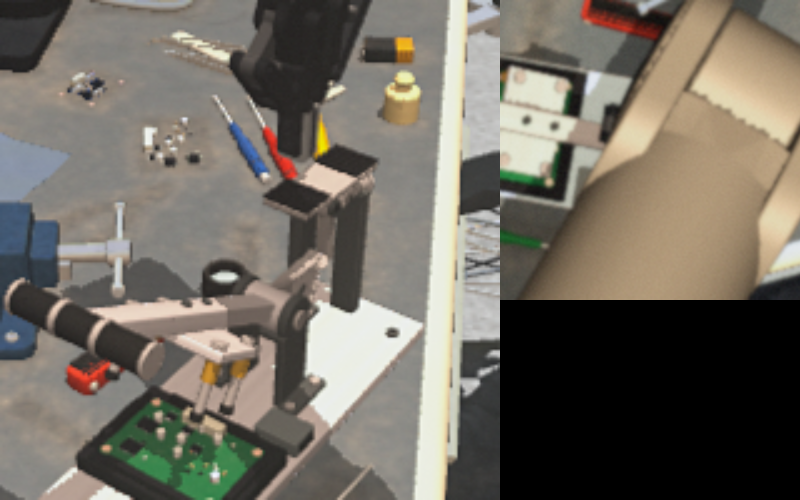

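The shut fingertips hang about 28 mm above the inner pad. Now I'll press down slowly.

```bash
python3 -m creep '[[1,[0,-0.008,-0.04],[0,0,0]],[1,[0,-0.008,-0.07],[0,0,0]],[1,[0,-0.008,-0.09],[0,0,0]],[1,[0,-0.008,-0.1],[0,0,0]],[1,[0,-0.008,-0.11],[0,0,0]],[1,[0,-0.008,-0.12],[0,0,0]],[1,[0,-0.008,-0.128],[0,0,0]],[1,[0,-0.008,-0.128],[0,0,0]]]'
```

```text
t: 4.1
ee_pos: [491.6, -217.7, 178.1]
eef_rot: [0.276, 3.129, 0.001]
ft_force: [0.3, 1.7, 1.0]
opening: -0.1
gripper_force: 0.7
```

```bash
python3 -m creep '[[1,[0,0,-0.008],[0,0,0]],[1,[0,0,-0.016],[0,0,0]],[1,[0,0,-0.016],[0,0,0]]]'; python3 -m creep '[[1,[0,0,-0.008],[0,0,0]],[1,[0,0,-0.016],[0,0,0]],[1,[0,0,-0.016],[0,0,0]]]'
```

```text
t: 4.4
ee_pos: [490.9, -218.1, 173.6]
eef_rot: [-0.276, -3.129, 0.0]
ft_force: [0.3, -0.7, 0.3]
opening: -0.1
gripper_force: 0.0
t: 4.7
ee_pos: [491.4, -218.4, 171.4]
eef_rot: [0.277, 3.129, 0.001]
ft_force: [-3.9, 1.9, 10.5]
opening: 0.1
gripper_force: 5.2
```

```bash
python3 -m creep '[[1,[0,0,-0.006],[0,0,0]],[1,[0,0,-0.006],[0,0,0]],[1,[0,0,0.04],[0,0,0]],[1,[0,0,0.12],[0,0,0]],[1,[0,0,0.24],[0,0,0]],[1,[0,0,0.24],[0,0,0]]]'
python3 - <<'E'
from bench import eyes
import cv2
c=eyes.camera('scene');a=cv2.resize(c['img'][160:300,300:420],None,fx=4,fy=4,interpolation=cv2.INTER_CUBIC)
cv2.imwrite('pics/p2.png',a[:,:,::-1])
E
```

```text
t: 5.3
ee_pos: [493.5, -219.4, 233.7]
eef_rot: [0.276, 3.122, -0.002]
ft_force: [-0.2, -0.7, 0.5]
opening: -0.1
gripper_force: 0.0
```

View pics/p2.png

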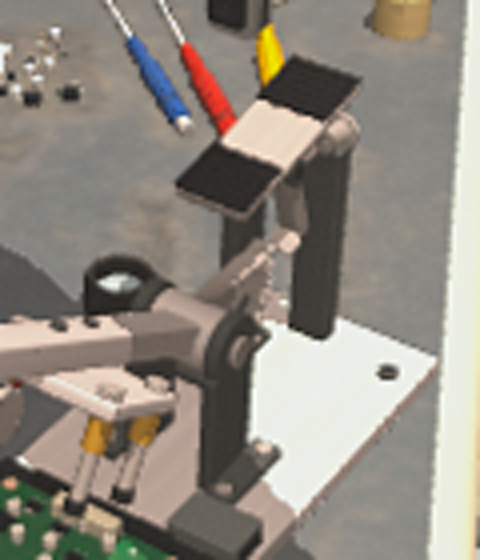

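The pawl is tilted towards the inner pad, so it is free. I'll move over to the handle.

```bash
python3 -m creep '[[1,[0.02,0.1,0.08],[0,0,0]],[1,[0.05,0.27,0.08],[0,0,0]],[1,[0.08,0.44,0.08],[0,0,0]],[1,[0.11,0.6,0.08],[0,0,0]],[1,[0.14,0.75,0.08],[0,0,0]],[1,[0.155,0.83,0.08],[0,0,0]],[1,[0.155,0.855,0.08],[0,0,0]],[1,[0.155,0.855,0.08],[0,0,0]]]'
python3 -m creep '[[1,[0,0,-0.03],[0,0,0]],[1,[0,0,-0.06],[0,0,0]],[1,[0,0,-0.07],[0,0,0]],[1,[0,0,-0.07],[0,0,0]]]'
python3 - <<'E'
from bench import eyes,sense
import cv2
s=sense();print(s['ee_pos'],s['ft_force'],s['joint_positions'])
c=eyes.camera('scene');a=cv2.resize(c['img'][160:310,210:390],None,fx=4,fy=4,interpolation=cv2.INTER_CUBIC)
cv2.imwrite('pics/p3.png',a[:,:,::-1])
E
```

```text
t: 6.15
ee_pos: [529.5, -3.9, 249.1]
eef_rot: [-0.274, -3.128, 0.001]
ft_force: [0.1, -0.6, 0.3]
opening: -0.2
gripper_force: 0.0
t: 6.55
ee_pos: [529.4, -5.1, 231.7]
eef_rot: [-0.279, -3.128, 0.001]
ft_force: [0.1, -0.4, 0.0]
opening: -0.0
gripper_force: 0.0
[529.4231392   -5.14322908 231.73656856] [ 0.06414319 -0.43801332  0.03750086] [-0.57450478  0.23106168  0.5903409   1.8576889  -0.14338839  1.09665445
  1.46244248]
```

View pics/p3.png

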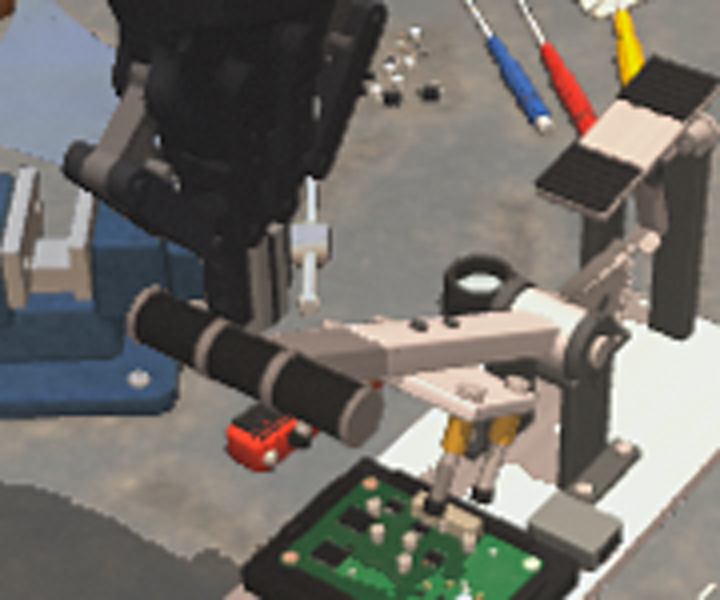

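The fingertips are about 10 mm above the bar's middle. I'll push down slowly along the arc.

```bash
python3 -m creep '[[1,[0,0,-0.02],[0,0,0]],[1,[0,0,-0.036],[0,0,0]],[1,[0,0,-0.046],[0,0,0]],[1,[0.001,0.005,-0.056],[0,0,0]],[1,[0.002,0.011,-0.066],[0,0,0]],[1,[0.003,0.017,-0.076],[0,0,0]],[1,[0.004,0.023,-0.086],[0,0,0]],[1,[0.005,0.029,-0.096],[0,0,0]]]'
```

```text
t: 7.4
ee_pos: [531.2, 2.9, 209.0]
eef_rot: [-0.276, -3.129, -0.0]
ft_force: [-0.7, 0.8, 5.0]
opening: -0.0
gripper_force: 2.5
```

```bash
python3 -m creep '[[1,[0.001,0.006,-0.012],[0,0,0]],[1,[0.002,0.011,-0.024],[0,0,0]],[1,[0.003,0.016,-0.036],[0,0,0]],[1,[0.004,0.021,-0.048],[0,0,0]],[1,[0.005,0.026,-0.06],[0,0,0]],[1,[0.006,0.03,-0.072],[0,0,0]],[1,[0.006,0.034,-0.084],[0,0,0]],[1,[0.007,0.038,-0.096],[0,0,0]]]'
```

```text
t: 8.2
ee_pos: [533.2, 13.8, 185.1]
eef_rot: [-0.275, -3.129, -0.003]
ft_force: [-2.2, 2.7, 5.4]
opening: -0.1
gripper_force: 2.9
```

```bash
python3 -m creep '[[1,[0.001,0.004,-0.012],[0,0,0]],[1,[0.002,0.008,-0.024],[0,0,0]],[1,[0.002,0.012,-0.036],[0,0,0]],[1,[0.003,0.015,-0.048],[0,0,0]],[1,[0.003,0.018,-0.06],[0,0,0]],[1,[0.004,0.021,-0.072],[0,0,0]],[1,[0.004,0.024,-0.084],[0,0,0]],[1,[0.005,0.026,-0.096],[0,0,0]]]'
```

```text
t: 9.0
ee_pos: [534.8, 21.3, 161.2]
eef_rot: [0.274, 3.129, 0.005]
ft_force: [-0.4, 2.4, 5.6]
opening: -0.4
gripper_force: 2.8
```

```bash
python3 -m creep '[[1,[0,0.002,-0.012],[0,0,0]],[1,[0.001,0.004,-0.024],[0,0,0]],[1,[0.001,0.006,-0.036],[0,0,0]],[1,[0.002,0.008,-0.048],[0,0,0]],[1,[0.002,0.01,-0.06],[0,0,0]],[1,[0.002,0.012,-0.072],[0,0,0]],[1,[0.003,0.014,-0.084],[0,0,0]],[1,[0.003,0.015,-0.096],[0,0,0]]]'
```

```text
t: 9.8
ee_pos: [536.1, 25.1, 137.3]
eef_rot: [0.274, 3.128, 0.005]
ft_force: [-0.3, 4.1, 5.9]
opening: 0.2
gripper_force: 2.6
```

```bash
python3 -m creep '[[1,[0,0.001,-0.01],[0,0,0]],[1,[0,0.001,-0.02],[0,0,0]],[1,[0,0.002,-0.03],[0,0,0]],[1,[0,0.002,-0.038],[0,0,0]],[1,[0,0.003,-0.046],[0,0,0]],[1,[0,0.003,-0.054],[0,0,0]],[1,[0,0.003,-0.062],[0,0,0]],[1,[0,0.003,-0.07],[0,0,0]]]'
```

```text
t: 10.6
ee_pos: [535.7, 23.7, 119.2]
eef_rot: [0.276, 3.128, 0.001]
ft_force: [0.8, 3.7, 4.7]
opening: -0.1
gripper_force: 2.4
```

```bash
python3 -m creep '[[1,[0,0,-0.006],[0,0,0]],[1,[0,0,-0.012],[0,0,0]],[1,[0,0,-0.016],[0,0,0]],[1,[0,0,-0.016],[0,0,0]]]'
```

```text
t: 11.0
ee_pos: [535.1, 23.1, 114.9]
eef_rot: [0.277, 3.129, -0.001]
ft_force: [2.1, 1.4, 3.6]
opening: 0.1
gripper_force: 1.9
```

```bash
python3 -m creep '[[1,[0,0,-0.006],[0,0,0]],[1,[0,0,-0.01],[0,0,0]],[1,[0,0,-0.01],[0,0,0]]]'; python3 -m creep '[[1,[0,0,-0.006],[0,0,0]],[1,[0,0,-0.01],[0,0,0]],[1,[0,0,-0.01],[0,0,0]]]'
```

```text
t: 11.3
ee_pos: [535.1, 23.2, 113.5]
eef_rot: [-0.277, -3.129, -0.001]
ft_force: [-0.4, 2.5, 12.0]
opening: -0.1
gripper_force: 6.0
t: 11.6
ee_pos: [535.3, 23.2, 113.1]
eef_rot: [-0.277, -3.129, -0.003]
ft_force: [-5.5, 2.4, 28.1]
opening: 0.4
gripper_force: 14.1
```

Force rises sharply at z = 113, so the arm is on its stop. I'll lift off and go to the lock pad.

```bash
python3 -m creep '[[1,[0,0,0.02],[0,0,0]],[1,[0,0,0.06],[0,0,0]],[1,[0,0,0.2],[0,0,0]],[1,[0,0,0.35],[0,0,0]],[1,[0,0,0.48],[0,0,0]],[1,[0,0,0.5],[0,0,0]],[1,[0,0,0.5],[0,0,0]]]'; python3 -m creep '[[1,[-0.02,-0.1,0],[0,0,0]],[1,[-0.04,-0.25,0],[0,0,0]],[1,[-0.07,-0.4,0],[0,0,0]],[1,[-0.1,-0.55,0],[0,0,0]],[1,[-0.13,-0.7,0],[0,0,0]],[1,[-0.16,-0.85,0],[0,0,0]],[1,[-0.18,-0.95,0],[0,0,0]],[1,[-0.18,-1,0],[0,0,0]]]'
```

```text
t: 12.3
ee_pos: [534.7, 22.9, 235.3]
eef_rot: [-0.277, -3.129, 0.0]
ft_force: [-0.6, -0.4, -1.2]
opening: 0.1
gripper_force: 0.0
t: 13.1
ee_pos: [487.1, -229.1, 233.2]
eef_rot: [-0.284, -3.124, 0.001]
ft_force: [0.5, 0.3, -0.5]
opening: -0.2
gripper_force: 0.0
```

```bash
python3 -m creep '[[1,[-0.02,-0.1,0],[0,0,0]],[1,[-0.04,-0.2,0],[0,0,0]],[1,[-0.04,-0.224,-0.06],[0,0,0]],[1,[-0.04,-0.224,-0.12],[0,0,0]],[1,[-0.04,-0.224,-0.14],[0,0,0]],[1,[-0.04,-0.224,-0.14],[0,0,0]]]'
python3 - <<'E'
from bench import eyes,sense
import cv2
s=sense();print(s['ee_pos'],s['ft_force'])
c=eyes.camera('scene');a=cv2.resize(c['img'][140:330,230:420],None,fx=3,fy=3,interpolation=cv2.INTER_CUBIC)
cv2.imwrite('pics/p4.png',a[:,:,::-1])
E
```

```text
t: 13.7
ee_pos: [479.7, -279.9, 197.9]
eef_rot: [-0.272, -3.126, -0.003]
ft_force: [-0.2, 0.5, -0.2]
opening: -0.1
gripper_force: 0.0
[ 479.71746924 -279.9447898   197.86752837] [-0.23013372  0.50458876 -0.16753885]
```

View pics/p4.png

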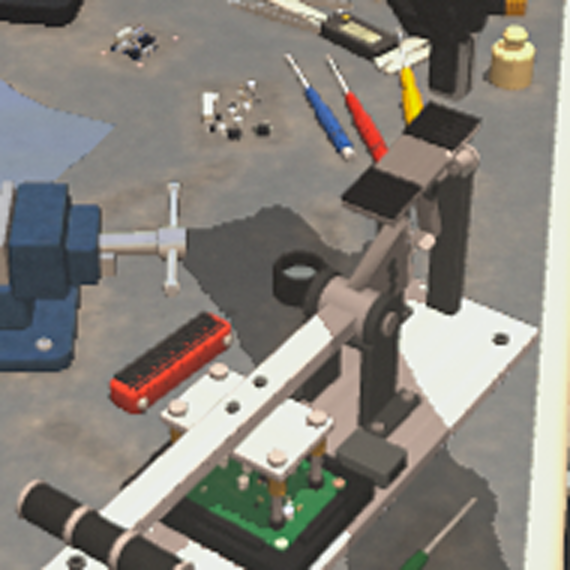

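The arm is fully down and the fingertips are above the outer pad. Now I'll press it.

```bash
python3 -m creep '[[1,[0,0,-0.03],[0,0,0]],[1,[0,0,-0.05],[0,0,0]],[1,[0,0,-0.062],[0,0,0]],[1,[0,0,-0.074],[0,0,0]],[1,[0,0,-0.086],[0,0,0]],[1,[0,0,-0.096],[0,0,0]],[1,[0,0,-0.096],[0,0,0]]]'
```

```text
t: 14.45
ee_pos: [479.9, -282.0, 175.6]
eef_rot: [-0.277, -3.129, -0.001]
ft_force: [0.2, 0.9, -0.6]
opening: -0.1
gripper_force: 0.0
```

```bash
python3 -m creep '[[1,[0,0,-0.006],[0,0,0]],[1,[0,0,-0.012],[0,0,0]],[1,[0,0,-0.012],[0,0,0]]]'
```

```text
t: 14.75
ee_pos: [479.9, -282.1, 172.6]
eef_rot: [-0.276, -3.129, -0.001]
ft_force: [-0.3, -0.6, 0.3]
opening: -0.5
gripper_force: 0.0
```

```bash
python3 -m creep '[[1,[0,0,-0.008],[0,0,0]],[1,[0,0,-0.014],[0,0,0]],[1,[0,0,-0.014],[0,0,0]]]'
```

```text
t: 15.05
ee_pos: [480.4, -282.5, 171.1]
eef_rot: [0.276, 3.129, 0.002]
ft_force: [-3.0, 1.9, 9.4]
opening: -0.4
gripper_force: 4.8
```

```bash
python3 -m creep '[[1,[0,0,-0.006],[0,0,0]],[1,[0,0,-0.006],[0,0,0]],[1,[0,0,0.06],[0,0,0]],[1,[0,0,0.2],[0,0,0]],[1,[0,0,0.36],[0,0,0]],[1,[0,0,0.4],[0,0,0]],[1,[0,0,0.4],[0,0,0]]]'
python3 - <<'E'
from bench import eyes,sense
import cv2
c=eyes.camera('scene');a=cv2.resize(c['img'][140:330,230:420],None,fx=3,fy=3,interpolation=cv2.INTER_CUBIC)
cv2.imwrite('pics/p5.png',a[:,:,::-1])
E
```

```text
t: 15.75
ee_pos: [481.0, -283.1, 271.3]
eef_rot: [0.276, 3.125, -0.001]
ft_force: [0.2, -0.7, 0.0]
opening: 0.3
gripper_force: 0.0
```

View pics/p5.png

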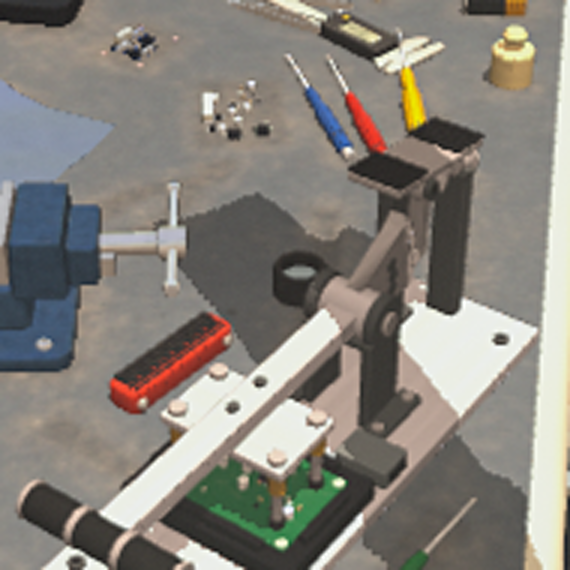

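The pawl has rocked back in, with the outer pad low, and the arm is level on the board. The tools are where they were.

```bash
python3 -c "
from bench import workorder
print(workorder.hand_in())"
```

```text
the job is handed in; nothing more can be done
None
```

The fixture is closed: I pressed the pawl free, pushed the arm smoothly down onto the board and locked it with the outer pad. The last picture confirms this, and the job was handed in at about 16 s (the hand-in gave no verdict).

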